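Clamp the tube rack on the bench shaker

ROBOT

A 6-joint arm with a two-finger parallel gripper is mounted at the origin on the work surface. World frame = base frame: x ahead of the robot, y to its left, z up, the work surface at z = 0. Lengths are in mm, angles in degrees, forces in N, time in s.
With the tool pointing down it reaches from about 300 to 850 mm from the base axis. Payload 4.2 kg.
Tool frame: the origin (TCP) lies at the very end of the fingers, on their centre line; the grasp point (between the pads) lies 19 mm behind it; z points along the fingers, x is the direction in which the jaws open and shut, and the axes are right-handed (so a half turn about z gives the same grasp; the last joint's range is limited). The gripper opens to 91 mm and grips with 3 to 60 N. Pads are 32 mm wide; open, the fingers measure 118 mm over their backs; the gripper's body (76 mm by 178 mm) begins 60 mm behind the grasp point.
Start: joints at [-69.729, 18.312, 89.639, -0, 72.044, -1.146], TCP at [209.969, -535.31, 213.976] pointing down, gripper open.
Joint ranges: [-177.97, 177.97], [-48.28, 115.42], [12.27, 149.76], [-77.06, 257.06], [2.81, 150.46], [-146.56, 146.56]. Speed limits (degrees/s): [147.25, 147.25, 180, 180, 180, 180].

INTERFACE

Orientations are given as [roll, pitch, yaw] about the fixed x, y, z axes, in that order (R = Rz(yaw) Ry(pitch) Rx(roll)).
In Python, from workcell import env gives the robot as it stands.
- The arm moves only by the tool servo_tool, never from a script. Its argument "plan" is a list of rows, each a list of 3 entries, a list of its own where there are three numbers: the turn, a rotation vector about the tool's x, y, z in degrees, then the shift along the tool's x, y, z in mm, then the finger opening in mm, from 0 to 91.2. In form: [[[ax, ay, az], [dx, dy, dz], claw], ...]. A call has exactly 10 rows; each row shifts and turns the pose as measured when the row begins, along the tool's axes as they then stand; what a row does not reach is not made up. A row lasts 1/8 s, in which the tool goes at most 62.5 mm and 10.7 degrees, less where a joint would pass 70% of its speed; a pose out of reach is approached as far as the arm can. A call with a gripper value outside its range is refused whole. The fingers move at their own pace and stop on an object; "squeeze" is the grip in N (left out, the last holds). Time passes only in rows, so rows that do not move let the fingers close, or fill a call up. It gives the time, the measured TCP pose, the force and the opening at its end, in the units of the state.
- env.state(): the state, without advancing time (a new reading comes with each control period).
- env.grab_frame(name): name is "side" or "top"; returns a dict with "pixels" (480x640x3 uint8, red, green, blue), "intrinsics" (3x3 intrinsics, pixels), "distortion" ([k1, k2, p1, p2, k3] as OpenCV has them; the pictures are not rectified), "eye" and "attitude" of the camera in the world. Camera axes: x right, y up, looking along -z (the intrinsics and any distortion apply to the point x, -y, -z); pixel columns grow to the right and rows downward; lengths in mm; the calibration is good to about 2 mm. A picture is of the moment at which its call begins. There is no depth.
- env.job_done(): hands the job in, once; it reports no verdict.
The state is a dict: "time_s": time; "qpos": joint angles; "qvel": joint speeds; "effort": joint torques, N m; "ee_pos": TCP position; "ee_rot": TCP orientation; "force": force on the tool from outside, world axes, zero at the start; "torque": the same for the moment, N m; "gripper_width": finger opening in mm.
Only numpy, scipy, OpenCV 4.12 (cv2) and the standard library are available. Lean on these libraries where they do the work, as an engineer would, in place of code of your own. Each camera call takes 0.05 s, during which the arm holds its last target.

TASK

Secure the tube rack on the bench shaker: push the swing strap over the rack with the outside of a finger until it is fully home against its stop, and only then push the cam lever all the way down onto the strap. Only push, with nothing lifted: leave the rack seated in its nest and the bottles and the tip box where they stand.

Things in the scene. Friction and masses are not known exactly. Their poses are not given: they have to be found in the camera images.
- shaker: bench shaker, fixed to the bench: white housing 210 (x) x 260 (y) x 66 mm with a 150 x 250 mm aluminium platform on it, its top at z = 80 mm. Origin: centre of the underside, on the bench; z up; its x axis points away from the side with display and dial, roughly away from the robot, and it may be turned about z. A pivot post for the strap stands at (0, 100 mm), a catch post (34 x 22 mm) with the cam lever at (0, -112 mm).
- nest (a point): point on the shaker at (0, 0, 80 mm): centre of the nest (low 6 mm lips) in which the tube rack sits; axes as the shaker's
- rack: loose grey tube rack 87 (x) x 131 (y) x 43 mm, 0.3 kg, with 24 white caps, seated in the nest; origin at the centre of its underside, z up. Its top is 123 mm above the bench and 7 mm below the underside of the strap. Not to be moved.
- strap_pivot (a point): point on the vertical pivot axis of the strap, half-way up the strap: (0, 100, 140 mm) in the shaker's frame; axes as the shaker's
- strap (a joint): angle of the swing strap about its upright pivot. 0 = fully home against its stop, lying over the middle of the rack, from the pivot along the shaker's -y. It grows as the strap opens towards the shaker's -x side (towards the robot), at most 1.25 rad; at angle a the strap points along (-sin a, -cos a, 0) in the shaker's frame. It starts 0.75 to 1.15 rad open, turns with light friction (about 1 N at its middle) and stays where it is left.
- strap_mid (a point): point on the strap's centre line 110 mm from the pivot axis, half-way up. The strap is a straight aluminium bar 14 mm wide and 20 mm tall (its rubber-padded underside 130 mm, its top 150 mm above the bench), reaching 204 mm from the pivot axis. Axes turn with the strap: its -y points from the pivot to the free end, its -x side is the side to push on, z up.
- lever_hinge (a point): point on the horizontal hinge axis of the cam lever: (0, -115, 160 mm) in the shaker's frame; the hinge axis is parallel to the shaker's x; axes as the shaker's
- cam (a joint): angle of the cam lever. 0 = standing open, rising at 60 degrees above the horizontal from its hinge towards the shaker's +y; it grows as the lever is pushed down, to 1.047 rad = fully down, level on top of the strap. At value q its inclination is 1.047 - q. It starts at 0 to 0.2, has a stiff hinge (about 5 N at 55 mm from the hinge), no spring, and stays where it is left.
- lever_end (a point): point at the free end of the cam lever, on its centre line, 80 mm from the hinge axis. The lever is a straight black bar 24 mm wide (along the hinge), 10 mm thick; push on its outer face, which looks to the shaker's -y and up, and becomes the top when the lever is down.
- bottle_a: loose white bottle, 52 mm across, 115 mm tall, bystander; origin at the centre of its underside
- bottle_b: loose amber jar with white cap, 52 mm across, 85 mm tall, bystander; origin at the centre of its underside
- tipbox: loose grey pipette-tip box with a clear lid, 82 x 117 x 60 mm, bystander; origin at the centre of its underside

How it is judged (in metres and radians):
On the way, in this order (a step that is already met when the one before it is completed fails the run):
1. the strap is home over the rack while the cam lever still stands open (value of joint strap below 0.07 rad and value of joint cam below 0.4 rad), for 0.2 s.
2. the cam lever is fully down with the strap home (value of joint strap below 0.07 rad and value of joint cam above 0.96 rad), for 0.2 s.
At the end, for the whole second after the job is handed in: strap within 0.07 rad of its stop, cam lever within 0.087 rad of fully down, both at rest; rack still flat in its nest (within 8 mm sideways, 5 mm up) (all of step 2 and velocity of joint strap between -0.05 and 0.05 rad/s and velocity of joint cam between -0.05 and 0.05 rad/s and linear speed of rack below 0.02 m/s and horizontal distance between rack and nest below 0.008 m and z of rack in the frame of nest below 0.005 m and angle between rack's own z axis and vertical below 0.15 rad); the robot touches nothing.
It fails at once if the cam lever is pushed down (past 0.5 rad) before the strap is home (within 0.15 rad) (value of joint cam above 0.5 rad and value of joint strap above 0.15 rad).
It fails at once if the rack is lifted more than 8 mm or pushed out of its nest (z of rack in the frame of nest above 0.008 m or horizontal distance between rack and nest above 0.012 m).
It fails at once if the white bottle is moved more than 25 mm or tipped (distance of bottle_a from where it was at the start of the episode above 0.025 m or angle between bottle_a's own z axis and vertical above 0.3 rad).
It fails at once if the amber jar is moved more than 25 mm or tipped (distance of bottle_b from where it was at the start of the episode above 0.025 m or angle between bottle_b's own z axis and vertical above 0.3 rad).
It fails at once if the tip box is moved more than 25 mm or tipped (distance of tipbox from where it was at the start of the episode above 0.025 m or angle between tipbox's own z axis and vertical above 0.3 rad).
It also fails if it takes over 45 s, if anything falls off the work surface, if the arm or the gripper's body presses on something with over 40 N, if the wrist force passes 120 N, or if a joint passes its speed limit or range.

## Working session

There is one attempt and no reset: what is moved stays moved. The work goes in short steps, Python scripts to look and compute and a tool call to move; the robot and the scene stay as the last step left them, time stands still between calls to the robot, and variables do not carry over. Pictures are saved under pics/ and viewed, and the job is handed in when it is done.

Besides the shell and the picture viewer there is one more tool, called after "Call:" in YAML: its name, and indented under it one key for each argument. servo_tool: Moves the arm, as the interface text tells. Its arguments: {"type":"object","properties":{"plan":{"type":"array"},"squeeze":{"type":"number"}},"required":["plan"]}

```bash
ls; mkdir -p pics
python3 - <<'E'
from workcell import env
import cv2
print(env.state())
for n in("side","top"):
    f=env.grab_frame(n); cv2.imwrite(f"pics/{n}0.png",f["pixels"][:,:,::-1])
    print(n,f["intrinsics"],f["distortion"],f["eye"],f["attitude"])
E
```

```text
pics
{'time_s': 0.0, 'qpos': array([-6.97296401e+01,  1.83507751e+01,  8.97053511e+01, -2.40260550e-03,
        7.20442147e+01, -1.14477435e+00]), 'qvel': array([-0.0365953 , -0.00840702,  0.01333071, -0.06771098,  0.08370224,
       -0.03299299]), 'effort': array([ 8.89452367e-04, -4.12459660e+01, -2.31968415e+01,  7.26185599e-02,
        4.58980550e-02, -1.61735711e-04]), 'ee_pos': array([ 209.77086933, -534.83205622,  213.13611526]), 'ee_rot': array([ 1.79999721e+02,  1.00366536e-01, -6.85841234e+01]), 'force': array([ 0.56353575, -0.16190327,  0.5704444 ]), 'torque': array([-0.01397682,  0.00190029,  0.00350779]), 'gripper_width': 91.43944943029706}
side [[544.30804625   0.         314.86326217]
 [  0.         544.30804625 241.38598269]
 [  0.           0.           1.        ]] [-0.07032197  0.          0.          0.          0.        ] [ 554.20243554 -852.46119812  809.65000151] [53.95799262  0.27192349 -5.2590064 ]
top [[516.29538019   0.         317.19559825]
 [  0.         516.29538019 236.11394611]
 [  0.           0.           1.        ]] [-0.06583542  0.          0.          0.          0.        ] [ 571.39991147   33.12955814 1183.03016536] [  3.74979463   1.42250388 -90.52222046]
```

View pics/side0.png

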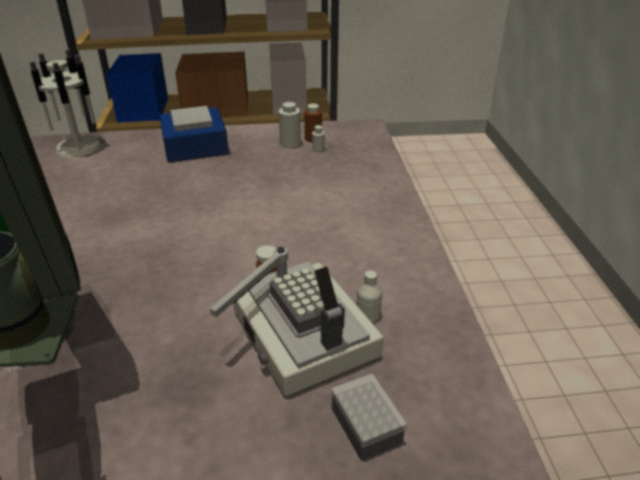

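View pics/top0.png

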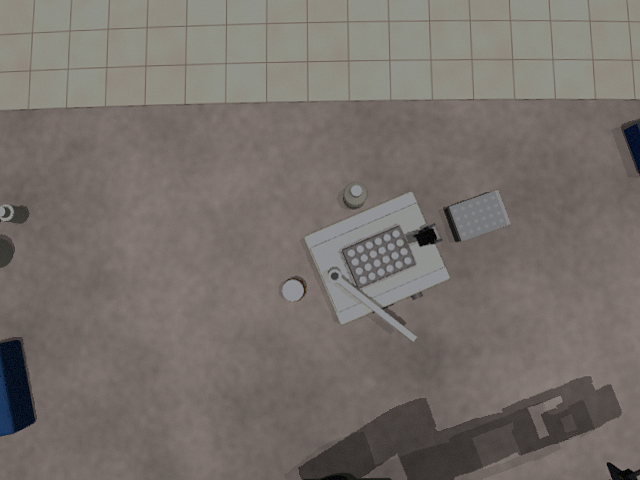

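The top view shows the shaker centred near (377,257). The strap runs from its pivot at (335,275) to its end at (415,340), the lever and catch are at (427,235), the bottle at (355,194), the jar at (292,290) and the tip box at (478,216). I'll enlarge it to measure.

```bash
cat > h.py <<'E'
import numpy as np, cv2
from scipy.spatial.transform import Rotation as R
def cam(f):
    Rw=R.from_euler('xyz',f["attitude"],degrees=True).as_matrix()
    return Rw@np.diag([1,-1,-1.]),np.array(f["eye"]),np.array(f["intrinsics"]),np.array(f["distortion"])
def ray(f,px):
    M,e,K,D=cam(f)
    u=cv2.undistortPoints(np.array(px,float).reshape(-1,1,2),K,D).reshape(-1,2)
    d=np.c_[u,np.ones(len(u))]@M.T
    return e,d
def onz(f,px,z):
    e,d=ray(f,px); return e+d*((z-e[2])/d[:,2])[:,None]
def proj(f,P):
    M,e,K,D=cam(f)
    p=(np.array(P,float).reshape(-1,3)-e)@M
    return cv2.projectPoints(p,np.zeros(3),np.zeros(3),K,D)[0].reshape(-1,2)
E
python3 - <<'E'
from h import *
from workcell import env
f=env.grab_frame("top"); im=f["pixels"][:,:,::-1]
c=cv2.resize(im[180:350,270:520],None,fx=3.2,fy=3.2,interpolation=cv2.INTER_CUBIC); cv2.imwrite("pics/topc.png",c)
f=env.grab_frame("side"); im=f["pixels"][:,:,::-1]
c=cv2.resize(im[230:410,200:420],None,fx=3.3,fy=3.3,interpolation=cv2.INTER_CUBIC); cv2.imwrite("pics/sidec.png",c)
E
```

```text
(no output)
```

View pics/topc.png

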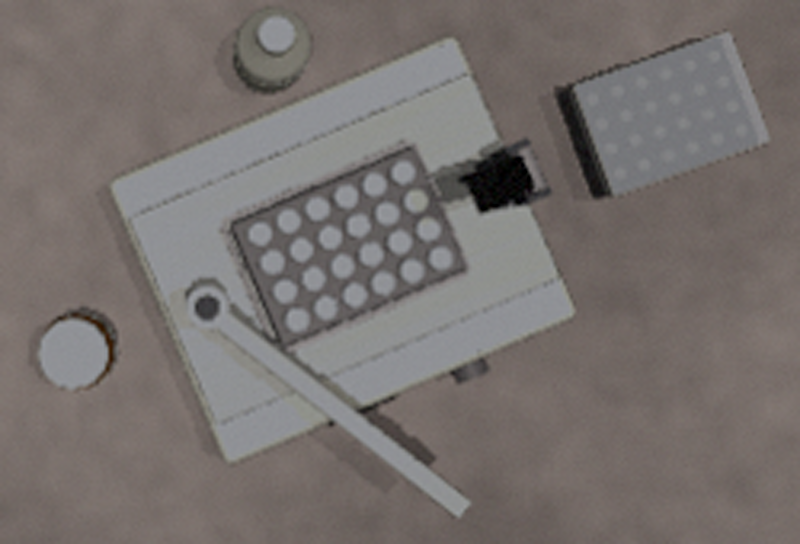

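View pics/sidec.png

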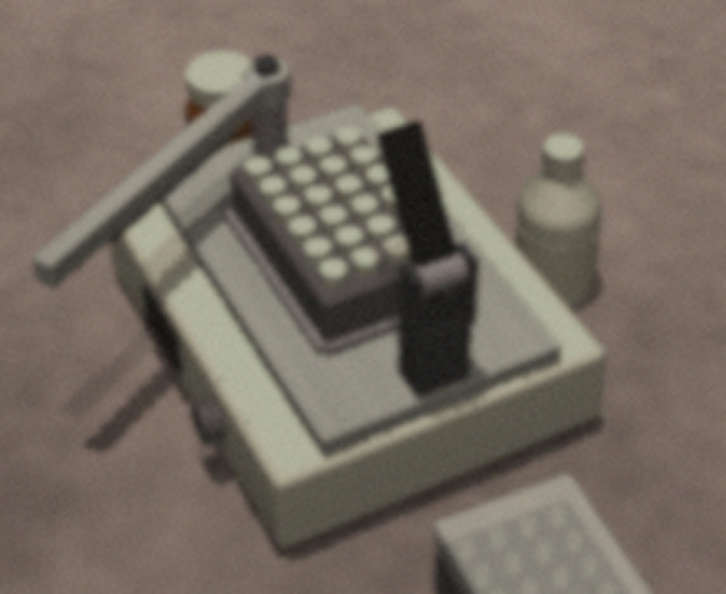

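The enlarged top view (scale 3.2) shows the housing corners at (112,184), (457,38), (575,316) and (230,461). The pivot is at (206,305), the strap end at (463,508) and the lever/catch at about (503,180). The side view shows the strap open towards the robot and the lever standing up.

```bash
cat >> h.py <<'E'
def tc(px): return np.array(px,float)/3.2+[270,180]-0.34
def sc(px): return np.array(px,float)/3.3+[200,230]-0.35
E
python3 - <<'E'
from h import *
from workcell import env
f=env.grab_frame("top"); g=env.grab_frame("side")
C=onz(f,tc([(112,184),(457,38),(575,316),(230,461)]),66)
print(C.round(1)); c=C.mean(0); print("centre",c, "sides",np.linalg.norm(C-np.roll(C,-1,0),axis=1))
# -y axis: from corner0->1 and 3->2 ; +x: 3->0, 2->1
v=(C[1]-C[0]+C[2]-C[3]); w=(C[0]-C[3]+C[1]-C[2])
print("yaw from -y",np.degrees(np.arctan2(v[0],-v[1])),"from x",np.degrees(np.arctan2(w[1],w[0])))
piv=onz(f,tc([(206,305)]),150)[0]; end=onz(f,tc([(463,508)]),150)[0]
print("piv(z150)",piv,"end",end,np.linalg.norm(end-piv))
import numpy as np
yaw=np.arctan2(w[1],w[0])
v/=np.linalg.norm(v)
yaw2=np.arctan2(v[0],-v[1]); yw=(yaw+yaw2)/2
Rz=R.from_euler('z',yw).as_matrix()
cc=np.array([c[0],c[1],0])
print("expected pivot",cc+Rz@[0,100,150],"hinge",cc+Rz@[0,-115,160])
d=Rz.T@(end-piv); print("strap angle",np.arctan2(-d[0],-d[1]))
for q in (0,.1,.2):
    i=1.047-q; P=cc+Rz@[0,-115+80*np.cos(i),160+80*np.sin(i)]
    print(q,P,(proj(g,P)-[200,230]+.35)*3.3,(proj(f,P)-[270,180]+.34)*3.2)
print("check hinge side",(proj(g,cc+Rz@[0,-115,160])-[200,230]+.35)*3.3, (proj(g,cc+Rz@[0,100,150])-[200,230]+.35)*3.3)
for n,p,z in(("a",(275,33),115),("b",(75,353),85)): print(n,onz(f,tc([p]),z))
print("tip",onz(f,tc([(575,88),(735,33),(768,142),(612,193)]),60))
E
```

```text
[[ 642.9   87.4   66. ]
 [ 739.9 -148.2   66. ]
 [ 550.5 -223.7   66. ]
 [ 455.8    9.7   66. ]]
centre [597.29614019 -68.69417628  66.        ] sides [254.79345663 203.88227136 251.81571826 202.58414793]
yaw from -y 22.23485215471626 from x 22.1564692035597
piv(z150) [561.30231834  25.26588118 150.        ] end [ 434.25505211 -132.45310714  150.        ] 202.52478153479234
expected pivot [559.51907374  23.89574353 150.        ] hinge [ 640.73976661 -175.17258406  160.        ]
strap angle 1.0654907430591998
0 [ 625.62376987 -138.12394431  229.2741289 ] [[396.56711211 130.03723436]] [[488.92533191 191.76966628]]
0.1 [ 623.08667296 -131.90563195  224.93334382] [[390.49335751 129.34200536]] [[476.96906519 196.69376927]]
0.2 [ 620.72595993 -126.11962867  219.94376623] [[384.93361321 130.12415788]] [[465.66611168 201.323706  ]]
check hinge side [[432.4057079  276.34918169]] [[262.22974764  71.41387552]]
a [[737.15665574 -21.91304465 115.        ]]
b [[529.66675451 111.92600065  85.        ]]
tip [[ 705.56055187 -229.00300868   60.        ]
 [ 742.41129356 -340.24329422   60.        ]
 [ 667.19684559 -360.35128085   60.        ]
 [ 633.50520667 -252.32126014   60.        ]]
```

The shaker is at (597,-69) with yaw about 22.2°, and the strap is about 1.065 rad open. The pivot and lever checks agree to 2–3 mm. First I'll close the fingers and turn the tool square to the strap.

Call:
servo_tool:
  plan:
    - [[0, 0, -10], [0, 0, 0], 0]
    - [[0, 0, -10], [0, 0, 0], 0]
    - [[0, 0, -10], [0, 0, 0], 0]
    - [[0, 0, 0], [0, 0, 0], 0]
    - [[0, 0, 0], [0, 0, 0], 0]
    - [[0, 0, 0], [0, 0, 0], 0]
    - [[0, 0, 0], [0, 0, 0], 0]
    - [[0, 0, 0], [0, 0, 0], 0]
    - [[0, 0, 0], [0, 0, 0], 0]
    - [[0, 0, 0], [0, 0, 0], 0]
  squeeze: 20

```text
time_s: 1.55
ee_pos: [209.8, -534.9, 213.2]
ee_rot: [-180.0, 0.1, -38.1]
force: [0.5, 0.3, -0.0]
gripper_width: 0.3
```

```bash
cat >> h.py <<'E'
def tgt(sx,sy,z,a,yaw=22.2,piv=(560.5,24.5)):
    "TCP in strap frame (origin pivot) at angle a rad -> world pos, yaw deg"
    th=np.radians(yaw)-a; c,s=np.cos(th),np.sin(th)
    return np.array([piv[0]+c*sx-s*sy,piv[1]+s*sx+c*sy,z]),np.degrees(th)
def delta(st,P,yaw):
    Rt=R.from_euler('xyz',st["ee_rot"],degrees=True)
    Rg=R.from_euler('xyz',[180,0,yaw],degrees=True)
    d=Rt.inv().apply(P-st["ee_pos"]); rv=np.degrees((Rt.inv()*Rg).as_rotvec())
    print("t",round(st["time_s"],2),"pos",st["ee_pos"].round(1),"rot",st["ee_rot"].round(1),"F",st["force"].round(1),"w",round(st["gripper_width"],1))
    print("target",P.round(1),yaw,"turn",rv.round(2),"shift",d.round(1))
E
python3 - <<'E'
from h import *
from workcell import env
delta(env.state(),*tgt(-45.5,-110,213,1.065))
E
```

```text
t 1.55 pos [ 209.8 -534.9  213.2] rot [-1.80e+02  1.00e-01 -3.81e+01] F [ 0.5  0.3 -0. ] w 0.3
target [456.1 -32.7 213. ] -38.82000518143267 turn [-0.05  0.07  0.76] shift [-115.7 -547.2    0.8]
```

Call:
servo_tool:
  plan:
    - [[0, 0, 0], [-12, -55, 0], 0]
    - [[0, 0, 0], [-12, -55, 0], 0]
    - [[0, 0, 0], [-12, -55, 0], 0]
    - [[0, 0, 0], [-12, -55, 0], 0]
    - [[0, 0, 0], [-12, -55, 0], 0]
    - [[0, 0, 0], [-12, -55, 0], 0]
    - [[0, 0, 0], [-12, -55, 0], 0]
    - [[0, 0, 0], [-12, -55, 0], 0]
    - [[0, 0, 0], [-12, -55, 0], 0]
    - [[0, 0, 0], [-12, -55, 0], 0]

```text
time_s: 2.8
ee_pos: [463.2, -17.6, 214.9]
ee_rot: [-179.9, -0.5, -38.6]
force: [1.3, 0.2, 0.1]
gripper_width: 0.1
```

Run:
```python
from h import *
from workcell import env
delta(env.state(),*tgt(-45.5,-110,213,1.065))
delta(env.state(),*tgt(-45.5,-110,135,1.065))
```

```text
t 2.8 pos [463.2 -17.6 214.9] rot [-179.9   -0.5  -38.6] F [1.3 0.2 0.1] w 0.1
target [456.1 -32.7 213. ] -38.82000518143267 turn [-0.14 -0.46  0.21] shift [ 3.8 16.2  1.9]
t 2.8 pos [463.2 -17.6 214.9] rot [-179.9   -0.5  -38.6] F [1.3 0.2 0.1] w 0.1
target [456.1 -32.7 135. ] -38.82000518143267 turn [-0.14 -0.46  0.21] shift [ 3.2 16.4 79.8]
```

Call:
servo_tool:
  plan:
    - [[0, -0.4, 0], [3, 16, 0], 0]
    - [[0, 0, 0], [0, 0, 20], 0]
    - [[0, 0, 0], [0, 0, 20], 0]
    - [[0, 0, 0], [0, 0, 20], 0]
    - [[0, 0, 0], [0, 0, 12], 0]
    - [[0, 0, 0], [0, 0, 6], 0]
    - [[0, 0, 0], [0, 0, 0], 0]
    - [[0, 0, 0], [0, 0, 0], 0]
    - [[0, 0, 0], [0, 0, 0], 0]
    - [[0, 0, 0], [0, 0, 0], 0]

```text
time_s: 4.05
ee_pos: [457.0, -33.0, 137.3]
ee_rot: [-179.7, -0.4, -38.3]
force: [0.3, 0.1, 0.1]
gripper_width: 0.3
```

Run:
```python
from h import *
from workcell import env
delta(env.state(),*tgt(-45.5,-110,135,1.065))
f=env.grab_frame("top"); im=f["pixels"][:,:,::-1]
c=cv2.resize(im[180:350,270:520],None,fx=3.2,fy=3.2,interpolation=cv2.INTER_CUBIC); cv2.imwrite("pics/topc2.png",c)
f=env.grab_frame("side"); im=f["pixels"][:,:,::-1]
c=cv2.resize(im[230:410,200:420],None,fx=3.3,fy=3.3,interpolation=cv2.INTER_CUBIC); cv2.imwrite("pics/sidec2.png",c)
```

```text
t 4.05 pos [457.  -33.  137.3] rot [-179.7   -0.4  -38.3] F [0.3 0.1 0.1] w 0.3
target [456.1 -32.7 135. ] -38.82000518143267 turn [-0.27 -0.35  0.49] shift [-0.9  0.3  2.3]
```

View pics/sidec2.png

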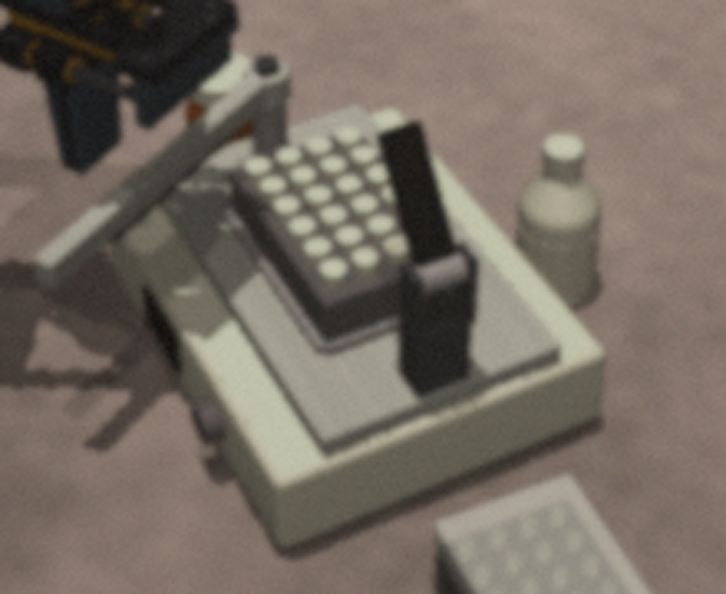

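View pics/topc2.png

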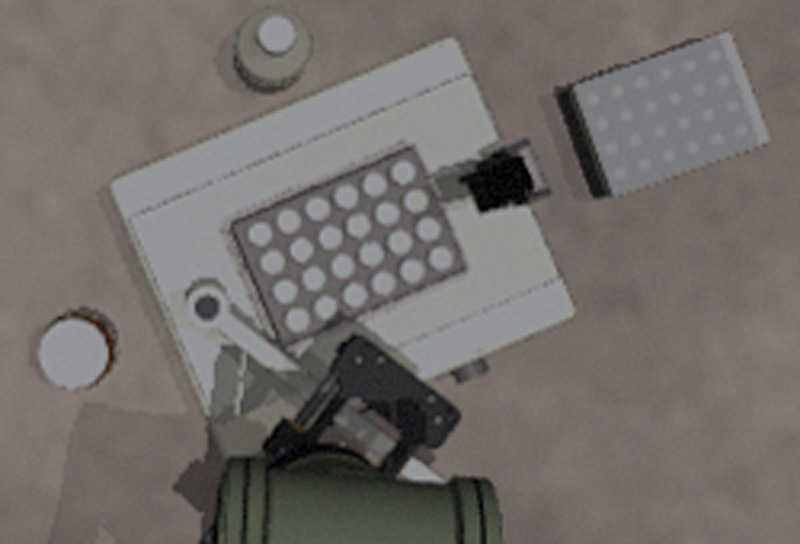

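Run:
```python
from h import *
from workcell import env
s=env.state(); g=env.grab_frame("side")
Rt=R.from_euler('xyz',s["ee_rot"],degrees=True).as_matrix()
for o in ([0,0,0],[13.5,0,0],[-13.5,0,0],[45,0,0],[-45,0,0],[59,0,0],[0,16,0],[0,0,-40],[0,0,-79],[59,0,-60],[-59,0,-60]):
    print(o,((proj(g,s["ee_pos"]+Rt@o)-[200,230]+.35)*3.3).round(0))
im=g["pixels"][:,:,::-1]
c=cv2.resize(im[140:320,130:330],None,fx=3.3,fy=3.3,interpolation=cv2.INTER_CUBIC); cv2.imwrite("pics/sided.png",np.clip(c*1.8,0,255).astype('uint8'))
```

```text
[0, 0, 0] [[ 92. 158.]]
[13.5, 0, 0] [[109. 166.]]
[-13.5, 0, 0] [[ 74. 150.]]
[45, 0, 0] [[152. 185.]]
[-45, 0, 0] [[ 34. 132.]]
[59, 0, 0] [[171. 193.]]
[0, 16, 0] [[ 74. 173.]]
[0, 0, -40] [[ 84. 104.]]
[0, 0, -79] [[77. 49.]]
[59, 0, -60] [[162. 111.]]
[-59, 0, -60] [[ 3. 43.]]
```

View pics/sided.png

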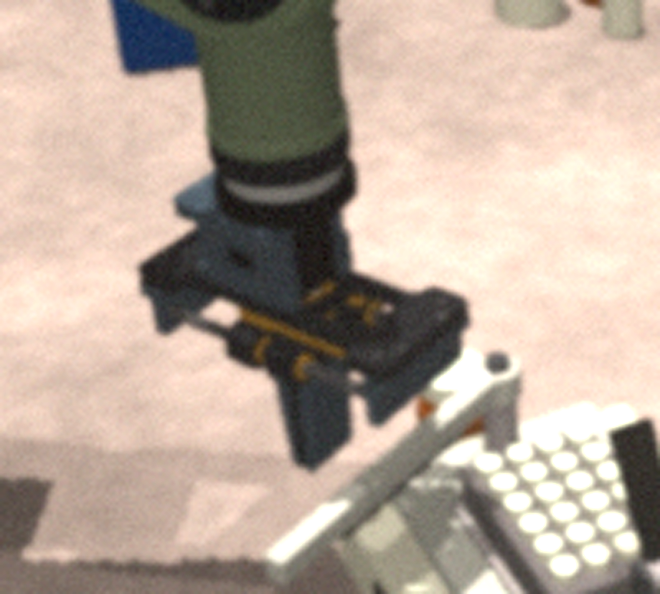

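The side view shows closed fingers with the tip at about (92,158) in the crop, clear on the robot side of the strap, with nothing else near it. Next I push along the arc around the pivot.

Call:
servo_tool:
  plan:
    - [[0, 0, 0], [11, 0, 1], 0]
    - [[0, 0, 0], [11, 0, 1], 0]
    - [[0, 0, -5], [9.7, 1.4, 0], 0]
    - [[0, 0, -5], [9.7, 1.4, 0], 0]
    - [[0, 0, -5], [9.7, 1.4, 0], 0]
    - [[0, 0, -5], [9.7, 1.4, 0], 0]
    - [[0, 0, -5], [9.7, 1.4, 0], 0]
    - [[0, 0, -5], [9.7, 1.4, 0], 0]
    - [[0, 0, -5], [9.7, 1.4, 0], 0]
    - [[0, 0, 0], [0, 0, 0], 0]

```text
time_s: 5.45
ee_pos: [537.2, -86.6, 133.3]
ee_rot: [-179.9, -0.1, -2.4]
force: [0.3, 0.5, 0.3]
gripper_width: 0.5
```

Run:
```python
from h import *
from workcell import env
s=env.state()
delta(s,*tgt(-20.5,-110,135,0))
p=np.array(s["ee_pos"][:2])-[560.5,24.5]
yw=s["ee_rot"][2]; c,q=np.cos(np.radians(yw)),np.sin(np.radians(yw))
print("in strap-like frame",c*p[0]+q*p[1],-q*p[0]+c*p[1],"a by yaw",np.radians(22.2-yw))
g=env.grab_frame("side"); im=g["pixels"][:,:,::-1]
c=cv2.resize(im[230:410,200:420],None,fx=3.3,fy=3.3,interpolation=cv2.INTER_CUBIC); cv2.imwrite("pics/sidec3.png",c)
```

```text
t 5.45 pos [537.2 -86.6 133.3] rot [-1.799e+02 -1.000e-01 -2.400e+00] F [0.3 0.5 0.3] w 0.5
target [583.1 -85.1 135. ] 22.2 turn [ -0.11  -0.12 -24.61] shift [45.8 -3.4 -1.6]
in strap-like frame -18.611696544992164 -111.98403999938088 a by yaw 0.42953740837552784
```

View pics/sidec3.png

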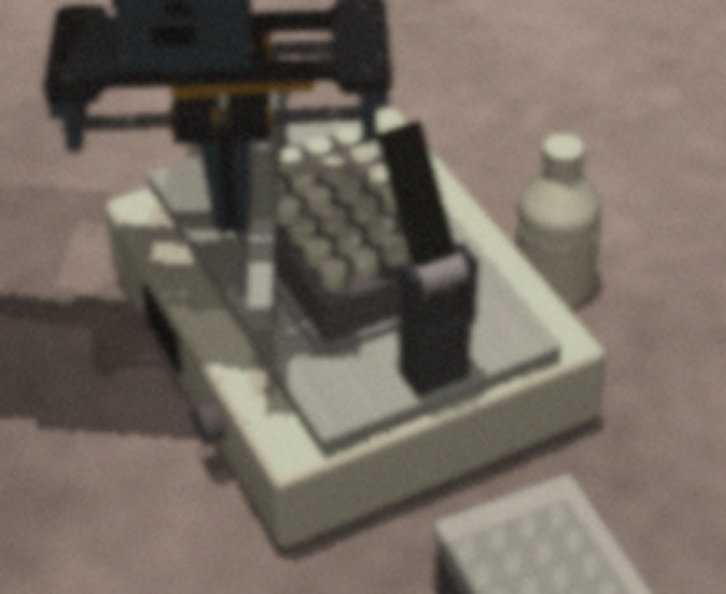

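The strap is moving with the finger and is now about 0.43 rad open. The lever and rack haven't moved. I'll push the remaining ~25° gently.

Call:
servo_tool:
  plan:
    - [[0, 0, -4], [7.7, 0.5, -1], 0]
    - [[0, 0, -4], [7.7, 0.5, 0], 0]
    - [[0, 0, -4], [7.7, 0.5, 0], 0]
    - [[0, 0, -4], [7.7, 0.5, 0], 0]
    - [[0, 0, -4], [7.7, 1, 0], 0]
    - [[0, 0, -2.5], [4, 0.5, 0], 0]
    - [[0, 0, -1], [2, 0, 0], 0]
    - [[0, 0, -1], [2, 0, 0], 0]
    - [[0, 0, 0], [2, 0, 0], 0]
    - [[0, 0, 0], [2, 0, 0], 0]

```text
time_s: 6.75
ee_pos: [583.1, -84.4, 132.8]
ee_rot: [-179.9, 0.4, 22.2]
force: [-0.6, -0.3, 0.0]
gripper_width: 0.4
```

Run:
```python
from h import *
from workcell import env
s=env.state()
delta(s,*tgt(-20.5,-110,135,0))
g=env.grab_frame("side"); im=g["pixels"][:,:,::-1]
c=cv2.resize(im[230:410,200:420],None,fx=3.3,fy=3.3,interpolation=cv2.INTER_CUBIC); cv2.imwrite("pics/sidec4.png",c)
```

```text
t 6.75 pos [583.1 -84.4 132.8] rot [-179.9    0.4   22.2] F [-0.6 -0.3  0. ] w 0.4
target [583.1 -85.1 135. ] 22.2 turn [-0.14  0.43  0.02] shift [-0.3  0.6 -2.2]
```

View pics/sidec4.png

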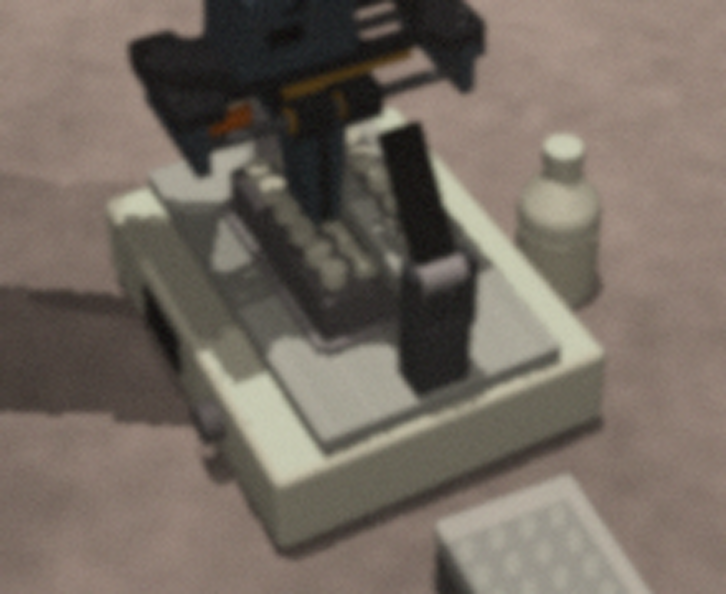

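The strap is nearly home and the contact force is still low, so I'll push until the stop shows in the force.

Call:
servo_tool:
  plan:
    - [[0, 0, 0], [2, 0, -1], 0]
    - [[0, 0, 0], [2, 0, 0], 0]
    - [[0, 0, 0], [2, 0, 0], 0]
    - [[0, 0, 0], [2, 0, 0], 0]
    - [[0, 0, 0], [2, 0, 0], 0]
    - [[0, 0, 0], [2, 0, 0], 0]
    - [[0, 0, 0], [2, 0, 0], 0]
    - [[0, 0, 0], [2, 0, 0], 0]
    - [[0, 0, 0], [2, 0, 0], 0]
    - [[0, 0, 0], [2, 0, 0], 0]

```text
time_s: 8.05
ee_pos: [587.0, -82.7, 134.0]
ee_rot: [-179.7, 2.5, 22.4]
force: [-5.1, -3.3, 3.3]
gripper_width: 0.2
```

Run:
```python
from h import *
from workcell import env
s=env.state()
delta(s,*tgt(-20.5,-110,135,0))
g=env.grab_frame("side"); im=g["pixels"][:,:,::-1]
c=cv2.resize(im[230:410,200:420],None,fx=3.3,fy=3.3,interpolation=cv2.INTER_CUBIC); cv2.imwrite("pics/sidec5.png",c)
```

```text
t 8.05 pos [587.  -82.7 134. ] rot [-179.7    2.5   22.4] F [-5.1 -3.3  3.3] w 0.2
target [583.1 -85.1 135. ] 22.2 turn [-0.29  2.54  0.19] shift [-4.6  0.7 -0.8]
```

View pics/sidec5.png

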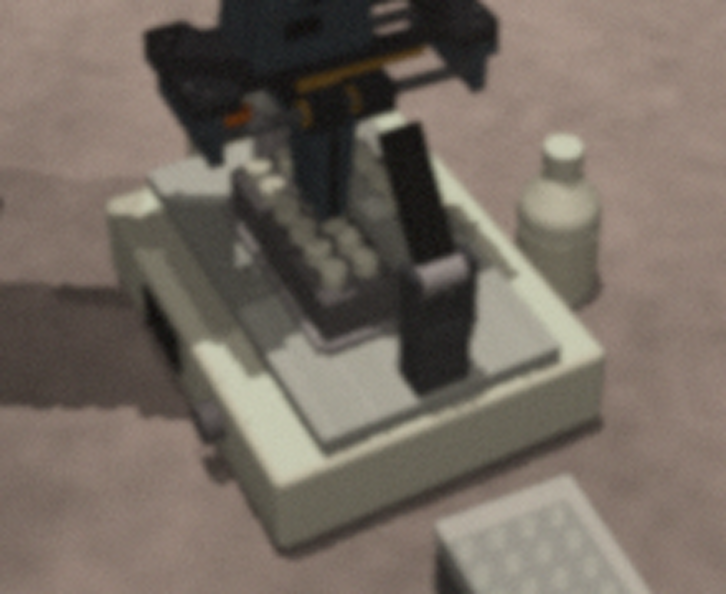

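The stop is reached: about 6 N steady and no further travel. I'll back off and rise, levelling the tool as I go.

Call:
servo_tool:
  plan:
    - [[0, 1, 0], [-8, 0, 0], 0]
    - [[0, 1.5, 0], [-8, 0, 0], 0]
    - [[0, 0, 0], [-4, 0, -15], 0]
    - [[0, 0, 0], [0, 0, -25], 0]
    - [[0, 0, 0], [0, 0, -25], 0]
    - [[0, 0, 0], [0, 0, -25], 0]
    - [[0, 0, 0], [0, 0, -25], 0]
    - [[0, 0, 0], [0, 0, -20], 0]
    - [[0, 0, 0], [-30, 0, 0], 0]
    - [[0, 0, 0], [-30, 0, 0], 0]

```text
time_s: 9.35
ee_pos: [513.8, -114.1, 282.5]
ee_rot: [179.9, -1.1, 22.4]
force: [0.4, 0.8, 0.0]
gripper_width: 0.5
```

Run:
```python
from h import *
from workcell import env
s=env.state()
P,y=tgt(0,-220,280,0); delta(s,P,y)
g=env.grab_frame("side"); im=g["pixels"][:,:,::-1]
c=cv2.resize(im[230:410,200:420],None,fx=3.3,fy=3.3,interpolation=cv2.INTER_CUBIC); cv2.imwrite("pics/sidec6.png",c)
g=env.grab_frame("top"); im=g["pixels"][:,:,::-1]
c=cv2.resize(im[180:350,270:520],None,fx=3.2,fy=3.2,interpolation=cv2.INTER_CUBIC); cv2.imwrite("pics/topc6.png",c)
```

```text
t 9.35 pos [ 513.8 -114.1  282.5] rot [179.9  -1.1  22.4] F [0.4 0.8 0. ] w 0.5
target [ 643.6 -179.2  280. ] 22.2 turn [ 0.08 -1.15  0.19] shift [ 95.2 109.6   4.6]
```

View pics/sidec6.png

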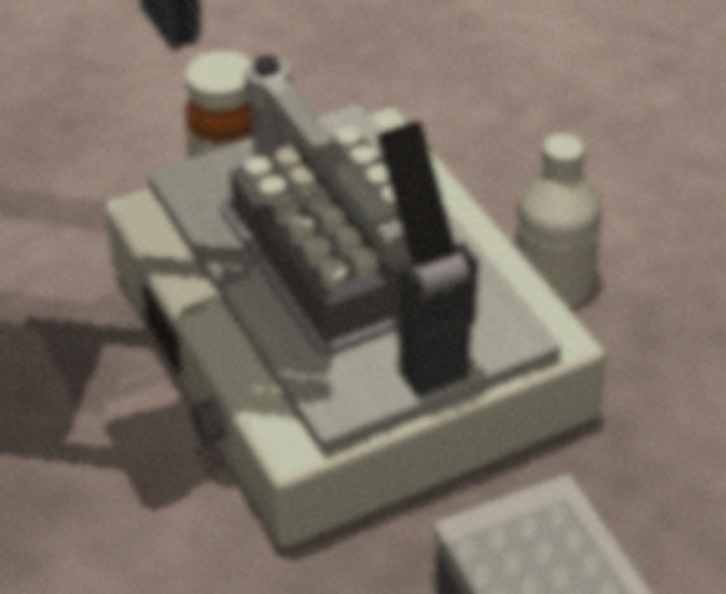

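View pics/topc6.png

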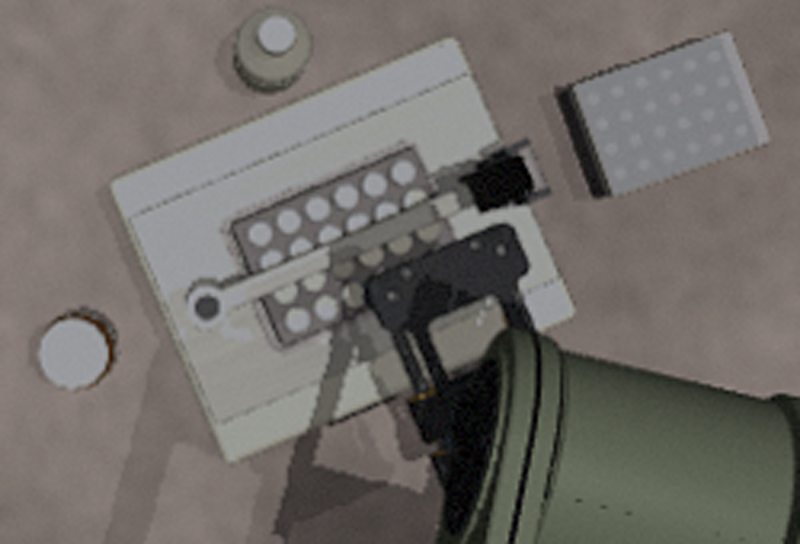

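The strap now lies over the middle of the rack, parallel to the shaker's long edge (22.3° against 22.8° in the image). The rack caps and the bystanders haven't moved, and the lever is still up. Next I move above and behind the lever.

Call:
servo_tool:
  plan:
    - [[0, -1.1, 0], [10, 40, 0], 0]
    - [[0, 0, 0], [20, 40, 0], 0]
    - [[0, 0, 0], [30, 32, 0], 0]
    - [[0, 0, 0], [30, 0, 0], 0]
    - [[0, 0, 0], [6, 0, 10], 0]
    - [[0, 0, 0], [0, 0, 15], 0]
    - [[0, 0, 0], [0, 0, 15], 0]
    - [[0, 0, 0], [0, 0, 0], 0]
    - [[0, 0, 0], [0, 0, 0], 0]
    - [[0, 0, 0], [0, 0, 0], 0]

```text
time_s: 10.7
ee_pos: [648.3, -183.3, 246.4]
ee_rot: [179.7, -0.5, 22.2]
force: [-0.0, 0.1, 0.9]
gripper_width: 0.1
```

Run:
```python
from h import *
from workcell import env
s=env.state()
P,y=tgt(0,-222,214,0); delta(s,P,y)
g=env.grab_frame("side"); im=g["pixels"][:,:,::-1]
c=cv2.resize(im[200:380,200:420],None,fx=3.3,fy=3.3,interpolation=cv2.INTER_CUBIC); cv2.imwrite("pics/sidec7.png",c)
Rt=R.from_euler('xyz',s["ee_rot"],degrees=True).as_matrix()
print(((proj(g,s["ee_pos"])-[200,200]+.35)*3.3).round(0))
```

```text
t 10.7 pos [ 648.3 -183.3  246.4] rot [179.7  -0.5  22.2] F [-0.   0.1  0.9] w 0.1
target [ 644.4 -181.   214. ] 22.2 turn [ 0.32 -0.52  0.01] shift [-3.1 -3.7 32.4]
[[452. 257.]]
```

View pics/sidec7.png

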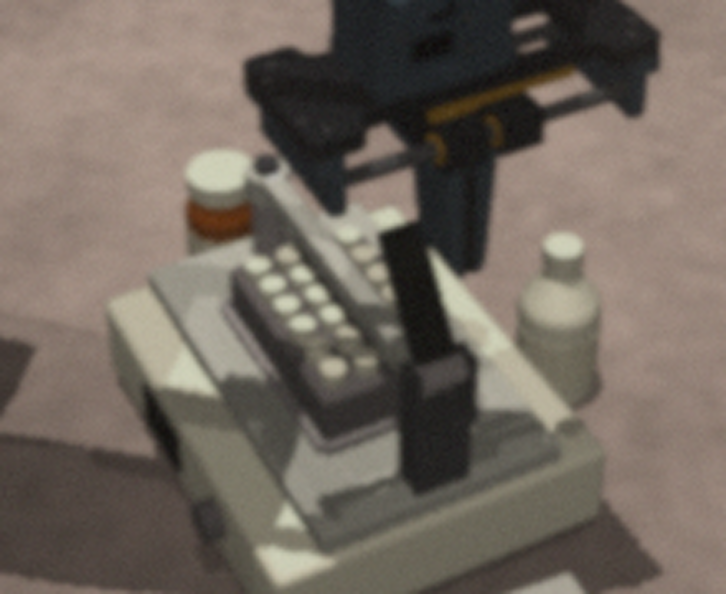

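The finger is at (455,262) in the crop, beside and behind the lever. The hinge pin is at (440,372), about 4 mm to +x of my estimate, so I'll keep the present x. Now I descend behind the lever and approach contact.

Call:
servo_tool:
  plan:
    - [[0.3, -0.5, 0], [0, 0, 16], 0]
    - [[0, 0, 0], [0, 0, 15], 0]
    - [[0, 0, 0], [0, -7, 1], 0]
    - [[0, 0, 0], [0, -7, 0], 0]
    - [[0, 0, 0], [0, -5, 0], 0]
    - [[0, 0, 0], [0, -4, 0], 0]
    - [[0, 0, 0], [0, -3, 0], 0]
    - [[0, 0, 0], [0, -3, 0], 0]
    - [[0, 0, 0], [0, 0, 0], 0]
    - [[0, 0, 0], [0, 0, 0], 0]

```text
time_s: 12.0
ee_pos: [639.2, -158.9, 214.9]
ee_rot: [179.3, -0.2, 22.2]
force: [0.7, -1.4, -0.0]
gripper_width: 0.7
```

Run:
```python
from h import *
from workcell import env
s=env.state()
P,y=tgt(3,-165,165,0); delta(s,P,y)
g=env.grab_frame("side"); im=g["pixels"][:,:,::-1]
c=cv2.resize(im[200:380,200:420],None,fx=3.3,fy=3.3,interpolation=cv2.INTER_CUBIC); cv2.imwrite("pics/sidec8.png",c)
```

```text
t 12.0 pos [ 639.2 -158.9  214.9] rot [179.3  -0.2  22.2] F [ 0.7 -1.4 -0. ] w 0.7
target [ 625.6 -127.1  165. ] 22.2 turn [ 0.7  -0.24  0.01] shift [ -0.8 -35.2  49.5]
```

View pics/sidec8.png

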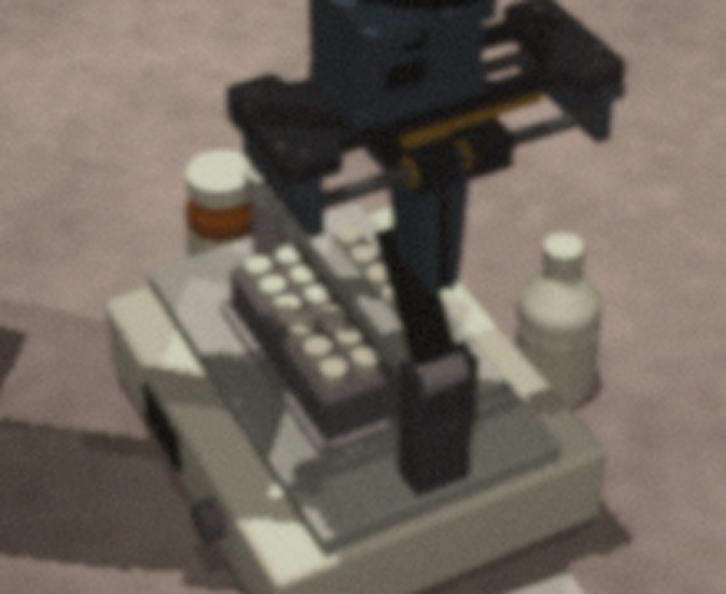

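Run:
```python
from h import *
from workcell import env
s=env.state()
g=env.grab_frame("side"); im=g["pixels"][:,:,::-1]
x0,y0,k=295,245,8
c=cv2.resize(im[y0:y0+75,x0:x0+75],None,fx=k,fy=k,interpolation=cv2.INTER_CUBIC)
c=np.clip(c.astype(float)*3,0,255).astype('uint8')
Rt=R.from_euler('xyz',s["ee_rot"],degrees=True).as_matrix()
for o in ([13.5,16,0],[13.5,-16,0],[-13.5,-16,0],[-13.5,16,0]):
    p=((proj(g,s["ee_pos"]+Rt@o)-[x0,y0]+.5)*k)[0]; print(o,p.round()); cv2.circle(c,tuple(int(v) for v in p),3,(0,0,255),-1)
th=np.radians(22.2);Rz=R.from_euler('z',th).as_matrix();cc=np.array([600,-67.5,0])
for q in(0,.1,.2):
  i=1.047-q
  for x in(-12,12):
   p=((proj(g,cc+Rz@[x,-115+80*np.cos(i)-5*np.sin(i),160+80*np.sin(i)+5*np.cos(i)])-[x0,y0]+.5)*k)[0]; cv2.circle(c,tuple(int(v) for v in p),3,(0,255,0),-1)
cv2.imwrite("pics/z8.png",c)
```

```text
[13.5, 16, 0] [370. 331.]
[13.5, -16, 0] [296. 246.]
[-13.5, -16, 0] [184. 284.]
[-13.5, 16, 0] [256. 371.]
```

View pics/z8.png

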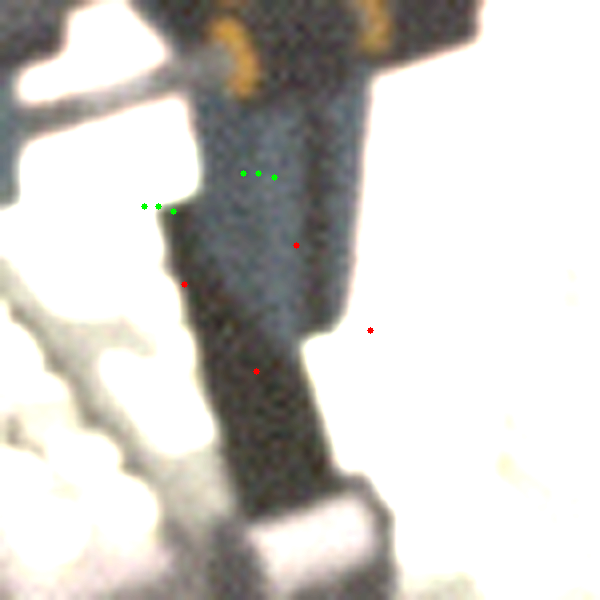

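The close-up shows the finger in front of the lever's outer face, centred on it and just touching. I'll push along the lever's arc.

Call:
servo_tool:
  plan:
    - [[0.5, 0, 0], [0, -4.8, 3], 0]
    - [[0, 0, 0], [0, -4.6, 3.5], 0]
    - [[0, 0, 0], [0, -4.2, 4], 0]
    - [[0, 0, 0], [0, -3.8, 4.3], 0]
    - [[0, 0, 0], [0, -3.5, 4.7], 0]
    - [[0, 0, 0], [0, -3, 4.9], 0]
    - [[0, 0, 0], [0, -2.6, 5.1], 0]
    - [[0, 0, 0], [0, 0, 0], 0]
    - [[0, 0, 0], [0, 0, 0], 0]
    - [[0, 0, 0], [0, 0, 0], 0]

```text
time_s: 13.35
ee_pos: [629.3, -134.1, 184.4]
ee_rot: [179.6, -0.3, 22.2]
force: [0.3, -4.0, 2.9]
gripper_width: 0.5
```

Run:
```python
from h import *
from workcell import env
s=env.state()
P,y=tgt(3,-165,165,0); delta(s,P,y)
g=env.grab_frame("side"); im=g["pixels"][:,:,::-1]
x0,y0,k=275,235,6
c=cv2.resize(im[y0:y0+100,x0:x0+100],None,fx=k,fy=k,interpolation=cv2.INTER_CUBIC)
c=np.clip(c.astype(float)*2.5,0,255).astype('uint8')
cv2.imwrite("pics/z9.png",c)
```

```text
t 13.35 pos [ 629.3 -134.1  184.4] rot [179.6  -0.3  22.2] F [ 0.3 -4.   2.9] w 0.5
target [ 625.6 -127.1  165. ] 22.2 turn [ 0.38 -0.29  0.03] shift [-0.8 -8.  19.3]
```

View pics/z9.png

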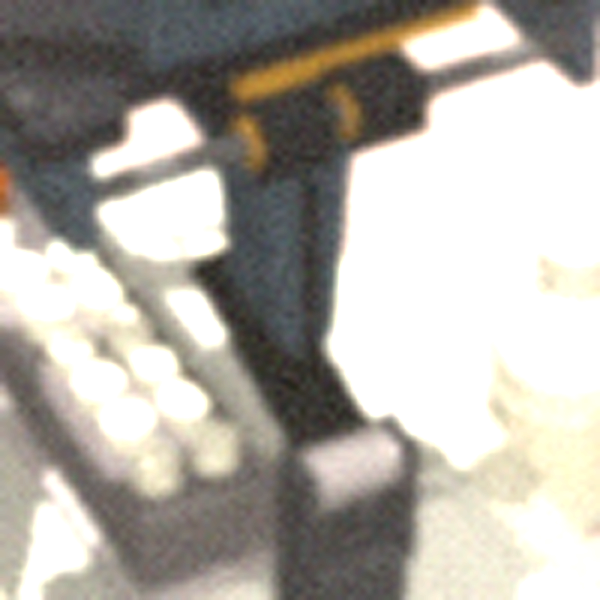

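The lever is turning down with the finger on its outer face. I'll continue to fully down.

Call:
servo_tool:
  plan:
    - [[0.4, 0, 0], [0, -2, 5.4], 0]
    - [[0, 0, 0], [0, -1.7, 5.5], 0]
    - [[0, 0, 0], [0, -1, 5], 0]
    - [[0, 0, 0], [0, 0, 4], 0]
    - [[0, 0, 0], [0, 0, 3], 0]
    - [[0, 0, 0], [0, 0, 3], 0]
    - [[0, 0, 0], [0, 0, 3], 0]
    - [[0, 0, 0], [0, 0, 3], 0]
    - [[0, 0, 0], [0, 0, 3], 0]
    - [[0, 0, 0], [0, 0, 3], 0]

```text
time_s: 14.65
ee_pos: [627.7, -129.7, 164.9]
ee_rot: [179.5, -0.9, 22.2]
force: [-4.3, -2.0, 16.7]
gripper_width: 0.7
```

Run:
```python
from h import *
from workcell import env
s=env.state()
P,y=tgt(3,-165,165,0); delta(s,P,y)
g=env.grab_frame("side"); im=g["pixels"][:,:,::-1]
x0,y0,k=275,235,6
c=cv2.resize(im[y0:y0+100,x0:x0+100],None,fx=k,fy=k,interpolation=cv2.INTER_CUBIC)
c=np.clip(c.astype(float)*2.5,0,255).astype('uint8')
cv2.imwrite("pics/z10.png",c)
```

```text
t 14.65 pos [ 627.7 -129.7  164.9] rot [179.5  -0.9  22.2] F [-4.3 -2.  16.7] w 0.7
target [ 625.6 -127.1  165. ] 22.2 turn [ 0.46 -0.91  0.02] shift [-0.9 -3.2 -0.1]
```

View pics/z10.png

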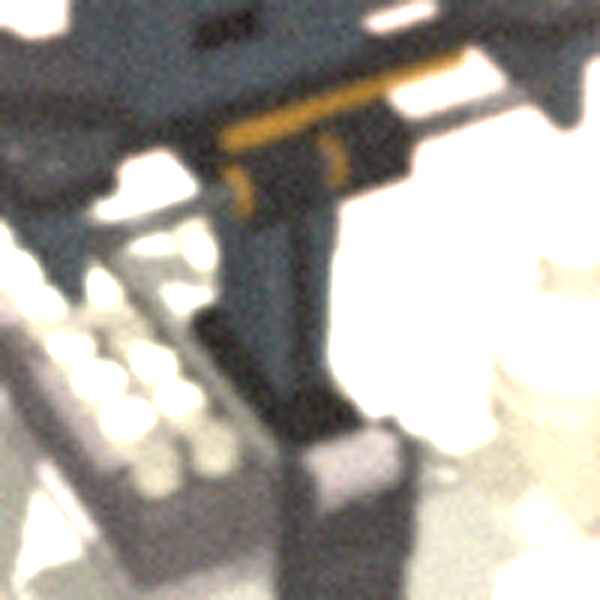

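The tip stopped at z = 165 mm with 17 N upward, and the lever lies level on the strap. I'll retract straight up and clear the view.

Call:
servo_tool:
  plan:
    - [[0, 0, 0], [0, 0, -10], 0]
    - [[0, 0, 0], [0, 0, -20], 0]
    - [[0, 0, 0], [0, 0, -30], 0]
    - [[0, 0, 0], [0, 0, -30], 0]
    - [[0, 0, 0], [0, 0, -30], 0]
    - [[0, 0, 0], [-50, 0, 0], 0]
    - [[0, 0, 0], [-50, 0, 0], 0]
    - [[0, 0, 0], [-50, 0, 0], 0]
    - [[0, 0, 0], [-30, 0, 0], 0]
    - [[0, 0, 0], [0, 0, 0], 0]

```text
time_s: 15.95
ee_pos: [451.9, -187.6, 276.8]
ee_rot: [-178.7, -0.5, 22.4]
force: [0.4, -0.3, -0.5]
gripper_width: 0.3
```

Run:
```python
from h import *
from workcell import env
s=env.state(); print(s["ee_pos"],s["force"],s["qvel"],s["time_s"])
g=env.grab_frame("side"); im=g["pixels"][:,:,::-1]
c=cv2.resize(im[230:410,200:420],None,fx=3.3,fy=3.3,interpolation=cv2.INTER_CUBIC); cv2.imwrite("pics/sidec11.png",np.clip(c*1.0*1.5,0,255).astype('uint8'))
p=env.grab_frame("top"); im=p["pixels"][:,:,::-1]
c=cv2.resize(im[180:350,270:520],None,fx=3.2,fy=3.2,interpolation=cv2.INTER_CUBIC); cv2.imwrite("pics/topc11.png",np.clip(c*1.0*1.3,0,255).astype('uint8'))
th=np.radians(22.2);Rz=R.from_euler('z',th).as_matrix();cc=np.array([600,-67.5,0])
for q in(1.047,.96):
  i=1.047-q
  for x in(-12,12):
   print(q,x,((proj(g,cc+Rz@[x,-115+80*np.cos(i)-5*np.sin(i),160+80*np.sin(i)+5*np.cos(i)])-[200,230]+.35)*3.3).round())
```

```text
[ 451.88364491 -187.63962377  276.81259322] [ 0.36601052 -0.27063718 -0.4920931 ] [ 0.85685332  0.86995203 -0.48535305  1.54898195 -0.89975467 -0.0914044 ] 15.95
1.047 -12 [[348. 185.]]
1.047 12 [[387. 172.]]
0.96 -12 [[348. 177.]]
0.96 12 [[387. 163.]]
```

View pics/sidec11.png

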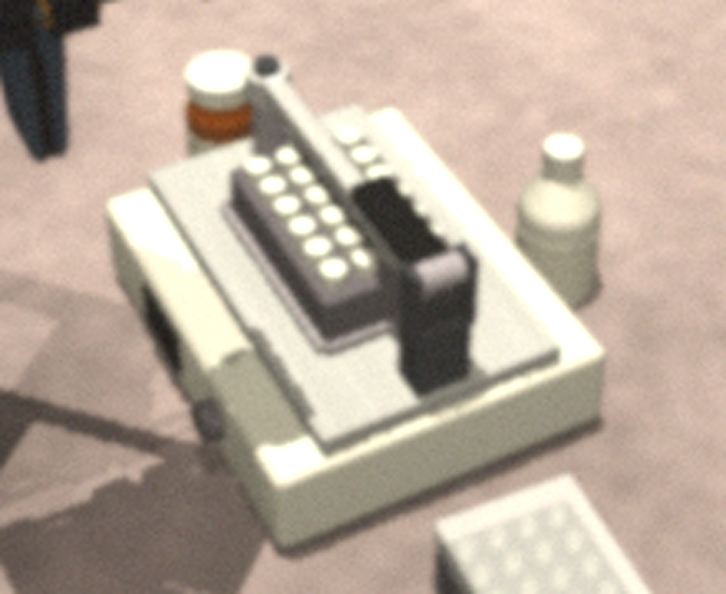

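View pics/topc11.png

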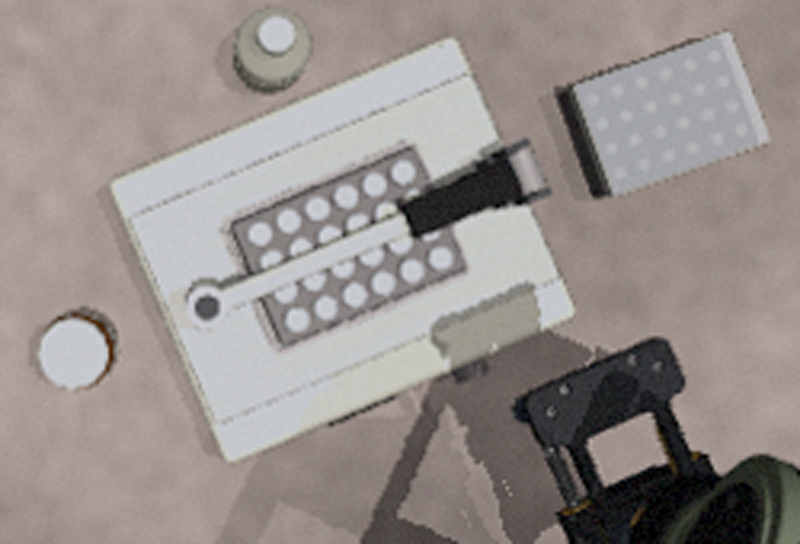

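The strap is aligned under the lever. The lever's end corners at (353,190) and (388,178) in the side crop match the fully-down prediction of (348,185) and (387,172), and nothing else has moved. I'm handing the job in.

```bash
python3 -c "
from workcell import env
print(env.job_done())"
```

```text
the job is handed in; nothing more can be done
None
```

The rack is secured and the job is handed in, at about 16 s of the 45 s allowed. No verdict was reported.

- **Strap:** I pushed it from about 1.07 rad open to its stop with the outside of the closed fingers, where it held at about 6 N with no further travel. Before I touched the lever, the top view showed it about 0.01 rad from parallel with the shaker's long edge.
- **Cam lever:** I pushed it down along its arc until the fingertip stopped at z = 165 mm with about 17 N of push-back. In the final side picture its end lies within 2–3 pixels of the fully-down prediction, and slightly below it.
- **Rest of the scene:** the final pictures show the rack still in its nest and the bottle, jar and tip box where they started. The arm is clear of everything, with force readings near zero.

Two measurements disagreed slightly. The shaker seems to sit about 3–4 mm further along +x than my first estimate, and the fingertips look thinner than I had assumed. I kept the tool x position accordingly for the lever push. No checks failed.

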